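Change the bayonet filters on the spray booth's breathing-air line and leak-test it

TASK

Press and untwist both spent orange-barred filter cartridges out of their filter pots and put them side by side on the floor of the yellow waste tray, then fit every fresh blue-barred cartridge that is on the bench into a pot of its own: lugs in through the slots, press down against the spring, twist clockwise to the stop and let it spring up locked, with its bar pointing at the green marks. After that do the leak test: pull the tester's red paddle out until its pointer is level with the green marker, hold it steady there for about two seconds, and let the plunger go back home. Leave the thinner can, tape, brush and mask where they are.

Things in the scene. Friction and masses are not known exactly. Their poses are not given: they have to be found in the camera images.
- plunger (a joint): how far the leak tester's sprung red plunger is pulled out, m: 0 home, 0.095 its end stop. The pull goes along the tester's -x, level. The spring takes about 2 N at home and 10 N at 0.075, and draws it slowly home when let go.
- marker (a joint): where the green marker stands on the tester's ruler, on the same scale (0.045 to 0.075): the pointer is level with it when the plunger reads the same. It stays where it is and need not be touched.
- tester: leak tester bolted to the bench: blue tube (52 mm diameter, x 40 to 150 mm, axis 50 mm up), white ruler 38 mm high along its -y side (y -49 to -31 mm, x -140 to 0 mm) on a dark base 8 mm thick (x -170 to 150 mm). Origin on the bench, in the tube's vertical plane; x runs along the tube, away from the paddle. A small round dial on top of the tube reaches 106 mm up.
- paddle (a point): top edge centre of the red paddle of the plunger, 92 mm above the bench. The paddle is an upright plate 14 mm thick (along the tester's x), 44 mm wide (y), z 30 to 92 mm. At home there are 45 mm free between it and the tube (only its thin rod 50 mm up). Grip it from above across its thickness.
- pointer (a point): tip of the red pointer on the plunger, over the ruler, 41.5 mm up; moves with the plunger
- mark (a point): the point level with the green marker where the pointer's tip has to come (same height and same sideways place as the pointer)
- pot1: filter pot, fixed: aluminium shell 94 mm across on a foot 112 mm across, rim top 40 mm up. Origin on the bench, on its axis, z up. The rim has a 56 mm hole with two facing entry slots for the lugs (each takes the bar up to 14 degrees off), centred 75 degrees counter-clockwise from above of the pot's x, between red ticks. Green marks along its +x and -x: locked line of the bar.
- pot2: filter pot like pot1. How they work: a sprung valve plate (44 mm) pushes up; a cartridge set in by its weight rests with its underside 30 mm above the bench and cannot turn. Pressed to 18 to 23 mm (8 to 12 N; hard floor at 17) it twists 75 degrees clockwise under a ridge of the rim to a stop. Let go there, it springs up into pockets: locked, underside 27 mm up, bar along the pot's x.
- pot3: filter pot like pot1. To take a cartridge out of any pot: press it to 18 to 23 mm above the bench, twist 75 degrees counter-clockwise to the slots, lift straight up (the lugs are clear above 40 mm). An empty pot is closed by its own valve, so pots may be left over. The pots' places and yaws differ from start to start.
- fresh1: fresh cartridge, white drum, blue bar, 80 mm tall, 0.13 to 0.23 kg, standing on the bench; may be absent. Origin: centre of its underside; z up. Steel spigot 48 mm diameter, z 0 to 26 mm; two lugs at its foot along +x and -x, 14 mm wide, 7 mm tall, reaching 36 mm from the axis; drum 84 mm diameter, z 26 to 50 mm; grip bar on top along x, 64 mm long, 16 mm thick, z 50 to 80 mm. 
- fresh2: fresh cartridge, same as fresh1; may be absent
- fresh3: fresh cartridge, same as fresh1; may be absent
- spent1: spent cartridge, shaped as fresh1 but with brown drum and orange bar. Locked in one of the pots at the start.
- spent2: spent cartridge, shaped as fresh1 but with brown drum and orange bar. Locked in one of the pots at the start.
- waste: loose yellow waste tray, 210 (x) x 150 (y) x 55 mm high, walls and floor 5 mm. Origin at the centre of its underside.
- thinner: bystander: steel thinner can, 84 mm diameter, 120 mm tall; origin at the centre of its underside
- tape: bystander: roll of yellow masking tape, 110 mm diameter, 25 mm high; origin at the centre of its underside
- brush: bystander: flat paint brush 200 mm long lying on the bench
- mask: bystander: grey rigid half mask, about 104 mm across and 56 mm tall; origin at the centre of its underside

How it is judged:
On the way, in this order (a step that is already met when the one before it is completed fails the run):
1. both spent cartridges lie on the floor of the waste tray and every fresh cartridge present is locked in a pot, all let go (x of spent1 in the frame of waste between -0.085 and 0.085 m and y of spent1 in the frame of waste between -0.055 and 0.055 m and z of each of spent1, spent2 in the frame of waste below 0.045 m and x of spent2 in the frame of waste between -0.085 and 0.085 m and y of spent2 in the frame of waste between -0.055 and 0.055 m and ((horizontal distance between fresh1 and pot1 below 0.007 m and z of fresh1 in the frame of pot1 between 0.0245 and 0.0295 m and angle between the x axis of fresh1 and the x axis of pot1, either way round below 0.35 rad and angle between fresh1's own z axis and vertical below 0.1 rad) or (horizontal distance between fresh1 and pot2 below 0.007 m and z of fresh1 in the frame of pot2 between 0.0245 and 0.0295 m and angle between the x axis of fresh1 and the x axis of pot2, either way round below 0.35 rad and angle between fresh1's own z axis and vertical below 0.1 rad) or (horizontal distance between fresh1 and pot3 below 0.007 m and z of fresh1 in the frame of pot3 between 0.0245 and 0.0295 m and angle between the x axis of fresh1 and the x axis of pot3, either way round below 0.35 rad and angle between fresh1's own z axis and vertical below 0.1 rad)) and ((horizontal distance between fresh2 and pot1 below 0.007 m and z of fresh2 in the frame of pot1 between 0.0245 and 0.0295 m and angle between the x axis of fresh2 and the x axis of pot1, either way round below 0.35 rad and angle between fresh2's own z axis and vertical below 0.1 rad) or (horizontal distance between fresh2 and pot2 below 0.007 m and z of fresh2 in the frame of pot2 between 0.0245 and 0.0295 m and angle between the x axis of fresh2 and the x axis of pot2, either way round below 0.35 rad and angle between fresh2's own z axis and vertical below 0.1 rad) or (horizontal distance between fresh2 and pot3 below 0.007 m and z of fresh2 in the frame of pot3 between 0.0245 and 0.0295 m and angle between the x axis of fresh2 and the x axis of pot3, either way round below 0.35 rad and angle between fresh2's own z axis and vertical below 0.1 rad)) and ((horizontal distance between fresh3 and pot1 below 0.007 m and z of fresh3 in the frame of pot1 between 0.0245 and 0.0295 m and angle between the x axis of fresh3 and the x axis of pot1, either way round below 0.35 rad and angle between fresh3's own z axis and vertical below 0.1 rad) or (horizontal distance between fresh3 and pot2 below 0.007 m and z of fresh3 in the frame of pot2 between 0.0245 and 0.0295 m and angle between the x axis of fresh3 and the x axis of pot2, either way round below 0.35 rad and angle between fresh3's own z axis and vertical below 0.1 rad) or (horizontal distance between fresh3 and pot3 below 0.007 m and z of fresh3 in the frame of pot3 between 0.0245 and 0.0295 m and angle between the x axis of fresh3 and the x axis of pot3, either way round below 0.35 rad and angle between fresh3's own z axis and vertical below 0.1 rad)) and contact force between each of fresh1, fresh2, fresh3, spent1, spent2 and the fingers below 0.5 N), for 0.2 s.
2. the plunger is pulled so that its pointer is within 4 mm of the green marker, and held there for 1.5 s (x of pointer in the frame of mark between -0.004 and 0.004 m), for 1.5 s.
At the end, for the whole second after the job is handed in: Spent cartridges in the tray (85 mm or less from its centre in x, 55 in y, underside under 45 mm). Each fresh one: within 7 mm of a pot's axis, underside 24.5 to 29.5 mm up, bar within 0.35 rad of the green marks, tilt under 0.1 rad. Plunger within 6 mm of home. All let go, at rest (all of step 1 and value of joint plunger below 0.006 m and linear speed of each of fresh1, fresh2, fresh3, spent1, spent2 below 0.05 m/s); the robot touches nothing.
It fails at once if the thinner can is pushed more than 40 mm from its place (distance of thinner from where it was at the start of the episode above 0.04 m).
It fails at once if the roll of tape is pushed more than 40 mm from its place (distance of tape from where it was at the start of the episode above 0.04 m).
It fails at once if the brush is pushed more than 40 mm from its place (distance of brush from where it was at the start of the episode above 0.04 m).
It fails at once if the face mask is pushed more than 40 mm from its place (distance of mask from where it was at the start of the episode above 0.04 m).
Of fresh1, fresh2, fresh3 only 2 to 3 are there at a start; the rules pass over those that are not, and their reading is None.
At some moment in a run one of fresh1, fresh2, fresh3, waste may be knocked a few centimetres aside while the robot is not near it.
Once in a run the grip may slacken for a moment while it holds something.
It also fails if it takes over 210 s, if anything falls off the work surface, if the arm or the gripper's body presses on something with over 40 N, if the wrist force passes 120 N, or if a joint passes its speed limit or range.

ROBOT

A 6-joint arm with a two-finger parallel gripper is mounted at the origin on the work surface. World frame = base frame: x ahead of the robot, y to its left, z up, the work surface at z = 0. Lengths are in m, angles in rad, forces in N, time in s.
With the tool pointing down it reaches from about 0.35 to 0.875 m from the base axis. Payload 4.2 kg.
Tool frame: the origin (TCP) lies at the very end of the fingers, on their centre line; the grasp point (between the pads) lies 19 mm behind it; z points along the fingers, y is the line along which they close (so a half turn about z gives the same grasp; the last joint's range is limited). The gripper opens to 87 mm and grips with 3 to 60 N. Pads are 19 mm wide; open, the fingers measure 117 mm over their backs; the gripper's body (75 mm by 190 mm) begins 51 mm behind the grasp point.
Start: joints at [1.579, 0.385, 0.008, 0, -1.194, -0.259], TCP at [0.155, 0.605, 0.223] pointing down, gripper open.
Joint ranges: [-3.14, 3.14], [-1.21, 2.06], [-1.07, 1.41], [-3.16, 2.05], [-2.99, -0.16], [-3.1, 3.1]. Speed limits (rad/s): [2.79, 2.79, 3.14, 3.14, 3.14, 3.14].

INTERFACE

Orientations are given as a unit quaternion [x, y, z, w].
In Python, from station import robot, sensors, vision, workorder, nets gives the robot as it stands. Calls block until the motion is done:
- robot.move_to(position, orientation): joint-space move of the TCP to a pose.
- robot.servo_line(position, speed=0.15, attitude=None): straight line of the TCP; attitude=None keeps the orientation; speed is the mean speed in m/s.
- robot.move_j(angles): joint-space move.
- robot.gripper_open() and robot.grab(f_grip=None): open the fingers fully, or close them until they stop; f_grip is the grip in N (None keeps the last).
- robot.sleep(seconds).
- robot.inverse_kinematics(position, orientation): joint angles nearest the present ones, or None.
- sensors.observe(): the state.
- vision.get_image(name): name is "side" or "top" or "wrist"; returns the picture (384x512x3 uint8, blue, green, red); there is no depth.
- vision.calibration(name): a dict with "vfov" (degrees; the focal length in pixels is half the picture's height over the tangent of half this angle, whatever the lens; pixels are square), "cx", "cy" (the principal point, pixels), "k1" (the pictures are not rectified: a ray, as slopes to the right and down, at radius r is drawn at 1 + k1 r^2 times it, then the intrinsics apply), "position" and "attitude" of the camera in the world. Camera axes: x right, y down, z forward; pixel columns grow to the right and rows downward; lengths in m; the calibration is good to about 2 mm. A picture is of the moment at which its call begins: read the wrist's pose just before it. calibration takes no time and is no camera call; for the wrist camera it gives the pose at the moment of the call.
A pose or a line that the arm cannot do raises robot.IKError and nothing moves.
- workorder.finish_job(): hands the job in; it is judged then, once.
Trained networks look in the newest picture that a camera, given by its name, has taken for a name from the list of things; names that differ only in an ending like _2 or _b are one class to them, and where a whole thing is asked for, a point or a joint stands for the part that bears it (a point fixed in the world has none). Each returns a list of dicts, best first, with "p" (0 to 1); they miss things now and then, are a little off and sometimes report something else, mostly with a low value. They report only what shows in the picture. A call takes as long as a camera call.
- nets.find_in(camera, thing): "box" ([centre column, centre row, width, height] in pixels, round what is visible of it).
- nets.trace(camera, thing): "mask" (384x512 bool, what is visible of it) and "box" ([centre column, centre row, width, height] in pixels, round what is visible of it).
The state is a dict: "t": time; "qpos": joint angles; "joint_velocities": joint speeds; "tau": joint torques, N m; "eef_pos": TCP position; "ee_rot": TCP orientation; "force": force on the tool from outside, world axes, zero at the start; "torque": the same for the moment, N m; "opening": finger opening in m; "grip_force": force on a finger pad.
Only numpy, scipy, OpenCV 4.12 (cv2) and the standard library are available. Lean on these libraries where they do the work, as an engineer would, in place of code of your own. Each camera call takes 0.05 s, during which the arm holds its last target. There are 200 camera calls.

## Working session

There is one attempt and no reset: what is moved stays moved. The work goes in short steps, each a Python script; the robot and the scene stay as the last script left them, time stands still between calls to the robot, and variables do not carry over. Pictures are saved under pics/ and viewed, at most 14 in all, crops included, and the job is handed in when it is done.

```bash
ls; mkdir -p pics; python3 - <<'E'
from station import robot, sensors, vision, workorder, nets
import cv2
for n in("top","side"):
    cv2.imwrite(f"pics/{n}0.png",vision.get_image(n)); print(n,vision.calibration(n))
vision.get_image("wrist");print(vision.calibration("wrist"))
print(sensors.observe())
E
```

```text
pics
station.py
top {'vfov': 42.80801983095046, 'cx': 259.21879109550343, 'cy': 196.91953254200524, 'k1': 0.03125035812112576, 'position': array([ 0.42412817, -0.04675655,  1.39462163]), 'attitude': array([ 0.70757235, -0.70287725,  0.05706742, -0.04525748])}
side {'vfov': 49.89059810663378, 'cx': 248.29923527005096, 'cy': 194.24282837774624, 'k1': -0.1370534937521143, 'position': array([0.58993445, 0.55386301, 0.83305203]), 'attitude': array([-0.01371474,  0.94166533, -0.33626759,  0.00155524])}
{'vfov': 70.78515856780362, 'cx': 254.4294631804527, 'cy': 196.34734235701796, 'k1': -0.0353170252701982, 'position': array([0.22712078, 0.58567868, 0.38248072]), 'attitude': array([-0.60730802,  0.78301793,  0.10544986, -0.08330799])}
{'t': 0.15, 'qpos': array([ 1.57860348e+00,  3.85387259e-01,  6.95346815e-03, -3.43177916e-04,
       -1.19397133e+00, -2.58607610e-01]), 'joint_velocities': array([ 0.00027211, -0.00129504,  0.00300671,  0.00329202, -0.00106801,
        0.00075022]), 'tau': array([-7.04567938e-04, -3.91049302e+01,  1.87587368e+01,  4.22233969e+00,
        1.23341469e-02, -1.36363169e-04]), 'eef_pos': array([0.15498343, 0.60502651, 0.22171313]), 'ee_rot': array([ 9.92139441e-01, -1.25134557e-01, -5.12512100e-05,  8.18453060e-04]), 'force': array([-0.39157996, -0.08409611,  0.54828171]), 'torque': array([-0.00873068,  0.00119901, -0.00761401]), 'grip_force': 0.0, 'opening': 0.0873163786884709}
```

View pics/top0.png

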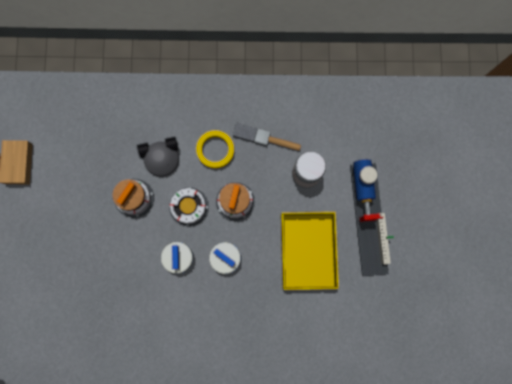

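View pics/side0.png

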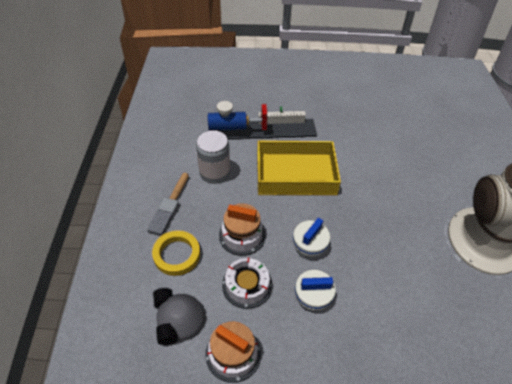

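```bash
cat > h.py <<'E'
from station import robot, sensors, vision, workorder, nets
import numpy as np, cv2
from scipy.spatial.transform import Rotation as R
from scipy.optimize import least_squares
def K(c):
    f=192/np.tan(np.radians(c["vfov"]/2)); return np.array([[f,0,c["cx"]],[0,f,c["cy"]],[0,0,1.]])
def ray(c,px):
    d=np.array([c["k1"],0,0,0])
    u=cv2.undistortPoints(np.array(px,float).reshape(-1,1,2),K(c),d).reshape(-1,2)
    return R.from_quat(c["attitude"]).apply(np.c_[u,np.ones(len(u))])
def plane(c,px,z):
    r=ray(c,px); p=np.array(c["position"]); return p+r*((z-p[2])/r[:,2])[:,None]
def proj(c,P):
    q=R.from_quat(c["attitude"]).inv(); P=np.atleast_2d(P)
    return cv2.projectPoints(q.apply(P-c["position"]),np.zeros(3),np.zeros(3),K(c),np.array([c["k1"],0,0,0]))[0].reshape(-1,2)
def tri(obs):  # [(calib, px)] -> point, residual
    A=np.zeros((3,3));b=np.zeros(3);L=[]
    for c,px in obs:
        r=ray(c,px)[0]; r/=np.linalg.norm(r); M=np.eye(3)-np.outer(r,r); A+=M; b+=M@c["position"]; L.append((M,c["position"]))
    x=np.linalg.solve(A,b); return x, max(np.linalg.norm(M@(x-p)) for M,p in L)
def down(psi): return (R.from_euler('z',psi)*R.from_euler('x',np.pi)).as_quat()
def snap(cam,name=None):
    c=vision.calibration(cam); im=vision.get_image(cam)
    if name: cv2.imwrite(f"pics/{name}.png",im)
    return c,im
HUE={'orange':((4,150,110),(16,255,255)),'blue':((105,140,60),(125,255,255)),'green':((45,100,50),(85,255,255)),'yellow':((20,120,60),(34,255,255))}
def blobs(im,col,amin=15):
    m=cv2.inRange(cv2.cvtColor(im,cv2.COLOR_BGR2HSV),*map(np.array,HUE[col]))
    n,l,s,ce=cv2.connectedComponentsWithStats(m)
    return sorted([(s[i,4],ce[i],l==i) for i in range(1,n) if s[i,4]>=amin],key=lambda t:-t[0])
E
python3 - <<'E'
from h import *
np.set_printoptions(precision=4,suppress=True)
for cam in("top","side"):
    c,im=snap(cam)
    for th in("fresh1","spent1","pot1","waste","tester","paddle","thinner","mask","tape","brush"):
        for d in nets.find_in(cam,th):
            if d["p"]>.3: print(cam,th,round(d["p"],2),np.round(d["box"]),plane(c,d["box"][:2],0.05)[0][:2])
c=vision.calibration("wrist");o=sensors.observe();q=R.from_quat(o["ee_rot"]).inv()
print(q.apply(c["position"]-o["eef_pos"]),(q*R.from_quat(c["attitude"])).as_matrix())
for psi in (0,1.57,3.14,-1.57): print(psi,robot.inverse_kinematics([.5,0,.25],down(psi)))
E
```

```text
top fresh1 0.81 [178. 259.  34.  35.] [0.4495 0.1518]
top spent1 0.66 [128. 195.  30.  38.] [0.6225 0.2942]
top spent1 0.57 [236. 200.  36.  31.] [ 0.6098 -0.0039]
top pot1 0.91 [190. 207.  36.  38.] [0.5902 0.1231]
top pot1 0.79 [233. 201.  37.  34.] [0.6089 0.003 ]
top pot1 0.75 [136. 199.  38.  33.] [0.6116 0.2716]
top waste 0.74 [311. 252.  60.  80.] [ 0.4696 -0.2105]
top tester 0.81 [372. 220.  40. 119.] [ 0.5573 -0.3806]
top paddle 0.68 [160. 156.  47.  40.] [0.7346 0.2103]
top paddle 0.45 [372. 212.  23.  21.] [ 0.5812 -0.3804]
top thinner 0.59 [307. 170.  34.  33.] [ 0.6965 -0.2027]
top mask 0.75 [157. 157.  44.  39.] [0.7319 0.218 ]
top mask 0.61 [372. 210.  19.  18.] [ 0.5854 -0.38  ]
top tape 0.7 [215. 150.  40.  39.] [0.7525 0.055 ]
top tape 0.31 [372. 210.  18.  16.] [ 0.5865 -0.3803]
top brush 0.65 [264. 136.  65.  29.] [ 0.7932 -0.0799]
side fresh1 0.92 [316. 290.  39.  41.] [0.455  0.1652]
side fresh1 0.91 [312. 240.  37.  39.] [0.4535 0.0407]
side spent1 0.85 [232. 345.  46.  46.] [0.6238 0.2874]
side spent1 0.81 [243. 221.  38.  31.] [ 0.6119 -0.0061]
side pot1 0.83
[... 217 characters left out ...]
 [263. 120. 106.  33.] [ 0.566  -0.3634]
side tester 0.69 [258. 116.  24.  31.] [ 0.5804 -0.3816]
side paddle 0.65 [258. 116.  15.  23.] [ 0.583  -0.3806]
side thinner 0.77 [212. 156.  33.  52.] [ 0.7019 -0.2151]
side mask 0.66 [182. 316.  51.  58.] [0.7263 0.2327]
side tape 0.95 [173. 253.  50.  46.] [0.7631 0.0851]
side brush 0.82 [168. 204.  40.  65.] [ 0.7951 -0.0515]
[ 0.0747  0.0011 -0.1607] [[-0.0002 -0.9638 -0.2665]
 [ 1.     -0.0003  0.0007]
 [-0.0007 -0.2665  0.9638]]
0 [ 0.3253  0.1503 -0.2456  0.     -1.1749  1.2455]
1.57 [ 0.3253  0.1503 -0.2456  0.     -1.1749  2.8155]
3.14 [ 0.3253  0.1503 -0.2456 -0.     -1.1749 -1.8977]
-1.57 [ 0.3253  0.1503 -0.2456  0.     -1.1749 -0.3245]
```

```bash
cat >> h.py <<'E'
CORN=np.array([[a*.032,b*.008,z] for a in(-1,1) for b in(-1,1) for z in(0,-.03)])
def mom(poly):
    m=cv2.moments(poly); 
    return np.array([m['m10'],m['m01']])/m['m00'], np.array([m['mu20'],m['mu11'],m['mu02']])/m['m00']
def fitbar(obs,x0,zfix=None,zfree=True):
    """obs [(calib,mask)], x0=(x,y,ztop,yaw) -> fitted"""
    T=[]
    for c,m in obs:
        k=max(cv2.findContours(m.astype(np.uint8),cv2.RETR_EXTERNAL,cv2.CHAIN_APPROX_NONE)[0],key=cv2.contourArea)
        mm=cv2.moments(m.astype(np.uint8),True)
        T.append((np.array([mm['m10'],mm['m01']])/mm['m00'],np.array([mm['mu20'],mm['mu11'],mm['mu02']])/mm['m00']))
    def res(p):
        x,y,a=p[:3]; z=p[3] if len(p)>3 else x0[2]; r=[]
        P=R.from_euler('z',a).apply(CORN)+[x,y,z]
        for (c,_),(ce,mu) in zip(obs,T):
            h=cv2.convexHull(proj(c,P).astype(np.float32)); a_,b_=mom(h)
            r+=list(a_-ce)+list((b_-mu)/np.sqrt(mu[0]+mu[2])/2)
        return np.array(r)
    s=least_squares(res,[x0[0],x0[1],x0[3]]+([x0[2]] if zfree else []),diff_step=1e-4,x_scale=[.01,.01,.1]+([.01] if zfree else []))
    p=s.x; return np.array([p[0],p[1],p[3] if zfree else x0[2],p[2]]), np.abs(s.fun).max()
def pca(c,m,z):
    ys,xs=np.nonzero(m); P=plane(c,np.c_[xs,ys],z)[:,:2]; e=np.linalg.eigh(np.cov((P-P.mean(0)).T))[1][:,1]
    return P.mean(0),np.arctan2(e[1],e[0])
def bars(views,col,z):
    """match blobs between views by ground place; returns fitted (x,y,ztop,yaw), err"""
    B=[[(c,b[2],*pca(c,b[2],z)) for b in blobs(im,col,150)] for c,im in views]; out=[]
    for c,m,p,a in B[0]:
        o=[(c,m)]
        for Bj in B[1:]:
            k=[t for t in Bj if np.linalg.norm(t[2]-p)<.04]
            if k: o.append(min(k,key=lambda t:np.linalg.norm(t[2]-p))[:2])
        out.append((*fitbar(o,(p[0],p[1],z,a),zfree=len(o)>1),len(o)))
    return out
E
python3 - <<'E'
from h import *
np.set_printoptions(precision=4,suppress=True)
V=[]
for i,p in enumerate([(.5,.22,.3),(.5,.08,.3)]):
    robot.move_to(p,down(0)); V.append(snap("wrist",f"w{i}"))
for col,z in(("orange",.107),("blue",.08)):
    print(col,[(len(m[2].nonzero()[0]),m[1]) for m in blobs(V[0][1],col,100)])
    for b in bars(V,col,z): print(*b)
for c,im in V: print([(b[0],b[1],plane(c,b[1],.04)[0]) for b in blobs(im,'green',6)])
print(sensors.observe()["t"])
E
```

```text
orange [(668, array([199.4611,  79.3698])), (630, array([429.3302,  87.7857]))]
[0.6246 0.2877 0.1157 2.5926] 1.5529681699659974 2
[ 0.6157 -0.0008  0.1164  2.9945] 1.2831671465685386 2
blue [(368, array([383.5734, 203.9973])), (204, array([296.4167, 193.6814]))]
[0.4626 0.0328 0.0962 0.9012] 5.37037552559639 2
[ 0.4576  0.1564  0.0656 -3.5384] 7.149352749217469 2
[(np.int32(23), array([296.    ,  83.1739]), array([0.6288, 0.1584, 0.04  ])), (np.int32(21), array([330.619 , 123.5238]), array([0.5719, 0.1038, 0.04  ]))]
[(np.int32(24), array([199.6667,  83.75  ]), array([0.6286, 0.158 , 0.04  ])), (np.int32(24), array([237.25  , 123.3333]), array([0.5723, 0.104 , 0.04  ])), (np.int32(10), array([124.8,  61.7]), array([0.6597, 0.265 , 0.04  ]))]
3.8583
```

View pics/w0.png

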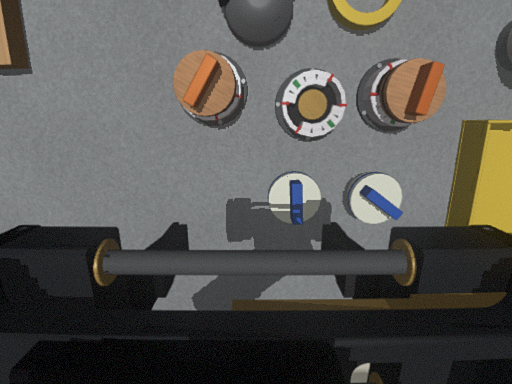

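```bash
sed -i "s/'blue':((105,140,60)/'blue':((105,140,30)/" h.py; python3 - <<'E'
from h import *
np.set_printoptions(precision=4,suppress=True)
tiles=[]
for col,z,(x,y) in(("orange",.107,(.617,0)),("orange",.107,(.625,.287)),("blue",.08,(.46,.035)),("blue",.08,(.457,.157))):
    V=[]
    for dx,dy in((-.08,.03),(-.08,-.03)):
        robot.move_to((x+dx,y+dy,.2),down(0)); V.append(snap("wrist"))
    for b in bars(V,col,z): print(col,*b)
    c,im=V[0]; im=im.copy()
    for b in blobs(im,col,150):
        k=cv2.findContours(b[2].astype(np.uint8),0,2)[0]; cv2.drawContours(im,k,-1,(0,255,0),1); print(b[0],b[1])
    u=proj(c,[x,y,z])[0].astype(int); tiles.append(cv2.resize(im[max(0,u[1]-75):][:150,max(0,u[0]-100):][:,:200],(400,300)))
cv2.imwrite("pics/t.png",np.vstack([np.hstack(tiles[:2]),np.hstack(tiles[2:])]))
E
```

```text
orange [ 0.6165 -0.0003  0.1102  2.896 ] 0.6392921850926472 2
1220 [287.0082 115.427 ]
orange [0.6243 0.2875 0.1091 2.5874] 0.5238977658996333 2
1222 [284.671  115.3609]
blue [ 0.4567  0.1575  0.0848 -3.1264] 1.3286249530330505 2
blue [0.4559 0.0242 0.0765 0.944 ] 0.3912761577720024 2
890 [165.209  120.3494]
870 [293.123  121.6954]
blue [ 0.456   0.1556  0.0825 -3.078 ] 0.7784533401339586 2
blue [0.4563 0.0217 0.0822 0.8888] 1.704025417390874 2
871 [284.3927 115.5511]
856 [411.771  117.6192]
```

View pics/t.png

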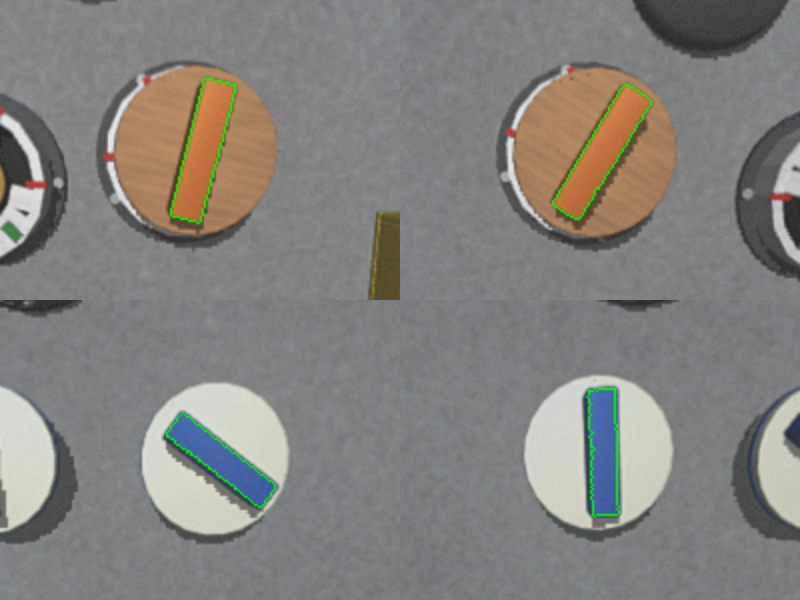

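```bash
cat >> h.py <<'E'
CORN=np.array([[a*.032,b*.008,0] for a in(-1,1) for b in(-1,1)])
np.set_printoptions(precision=4,suppress=True)
def views(x,y,z=.2,ds=((0,.03),(0,-.03)),psi=0):
    V=[]
    f=np.array([np.cos(psi),np.sin(psi)])*.085
    for dx,dy in ds:
        robot.move_to((x-f[0]+dx,y-f[1]+dy,z),down(psi)); V.append(snap("wrist"))
    return V
def lookbar(x,y,col,z,psi=0):
    B=bars(views(x,y,psi=psi),col,z)
    b=min(B,key=lambda b:np.hypot(b[0][0]-x,b[0][1]-y)); print("bar",col,*b); return b[0]
def tray(c,im):
    m=max(cv2.findContours(blobs(im,'yellow',800)[0][2].astype(np.uint8),0,1)[0],key=cv2.contourArea).reshape(-1,2)
    (x,y),(w,h),a=cv2.minAreaRect(plane(c,m,.055)[:,:2].astype(np.float32)*1000)
    a=np.radians(a if w>h else a+90); a=(a+np.pi/2)%np.pi-np.pi/2
    return np.array([x/1e3,y/1e3,a]),sorted((w,h))
def pot(x,y):
    """empty pot: pose from its green marks, two views"""
    V=views(x,y); G=[]
    for c,im in V:
        g=[b[1] for b in blobs(im,'green',8) if 0.03<np.hypot(*(plane(c,b[1],.04)[0][:2]-[x,y]))<.05]
        g=sorted(g,key=lambda p:p[1]); G.append(g); assert len(g)==2,g
    P=[tri([(V[i][0],G[i][k]) for i in(0,1)])[0] for k in(0,1)]
    Q=[np.mean([plane(V[i][0],G[i][k],.04)[0] for i in(0,1)],0) for k in(0,1)]
    d=Q[0]-Q[1]; r=np.r_[(Q[0]+Q[1])[:2]/2,np.arctan2(d[1],d[0])]; print("pot",r,"z",P[0][2],P[1][2],"dist",np.hypot(*d[:2])); return r
def pick_psi(x,y,z,th,turn):
    """psi = th+k pi so that joint 6 stays in range through the turn"""
    best=None
    for k in(-2,-1,0,1,2):
        p=th+k*np.pi
        q1=np.arctan2(y,x); s=[robot.inverse_kinematics((x,y,z),down(p+t)) for t in(0,turn/2,turn)]
        if any(v is None for v in s): continue
        j=[v[5] for v in s]
        if abs(j[2]-j[0]-turn)>.1 or max(map(abs,j))>2.95: continue
        m=max(map(abs,j))
        if best is None or m<best[0]: best=(m,p)
    return best[1]
def st(tag=""):
    o=sensors.observe(); print(tag,"t %.1f"%o["t"],"p",o["eef_pos"],"F",o["force"],"Tz %.2f"%o["torque"][2],"op %.4f gf %.1f"%(o["opening"],o["grip_force"])); return o
GO=.053   # TCP above underside when gripped
E
python3 - <<'E'
from h import *
robot.move_to((.39,-.21,.35),down(0))
print(tray(*snap("wrist","tray"))); print("top",tray(*snap("top")))
c,im=snap("wrist"); 
pot(.6,.131)
b=lookbar(.6165,0,"orange",.107)
st()
for th in (b[3],): print(pick_psi(b[0],b[1],.1,th,1.31))
E
```

```text
(array([ 0.4771, -0.2077,  0.025 ]), [148.61949157714844, 208.79330444335938])
top (array([ 0.5118, -0.205 , -1.5632]), [133.88296508789062, 152.268798828125])
pot [0.6005 0.1311 0.7632] z 0.04055740808126467 0.03856924811988211 dist 0.07800306302957208
bar orange [ 0.6166 -0.0004  0.1029  2.9027] 0.26543680698504213 2
 t 13.6 p [ 0.5317 -0.0292  0.2001] F [-0.0492 -0.3012 -0.5198] Tz -0.04 op 0.0872 gf 0.0
9.185921684846743
```

```bash
cat >> h.py <<'E'
def regrip(f=45):
    robot.grab(f); o=sensors.observe()
    if abs(o["opening"]-.016)>.004: print("!!! opening",o["opening"])
    return o
def grasp(x,y,psi,under,f=45):
    robot.move_to((x,y,under+GO+.08),down(psi)); robot.gripper_open()
    robot.servo_line((x,y,under+GO),.1); return regrip(f)
def turn(x,y,z,p0,p1,n=4):
    for p in np.linspace(p0,p1,n+1)[1:]: robot.move_to((x,y,z),down(p))
def press(x,y,under):
    robot.servo_line((x,y,under+GO),.03); robot.sleep(.2); return st("press")
def remove(x,y,th):
    psi=pick_psi(x,y,.08,th,np.radians(75))
    grasp(x,y,psi,.027); st("grasp")
    press(x,y,.0195)
    turn(x,y,.0195+GO,psi,psi+np.radians(75)); robot.sleep(.2); st("turned")
    regrip()
    robot.servo_line((x,y,.075+GO),.06); st("lifted"); return psi+np.radians(75)
def place(T,lx):
    """put held cartridge at tray x = lx, bar along tray x"""
    x,y=T[:2]+lx*np.array([np.cos(T[2]),np.sin(T[2])])
    psi=pick_psi(x,y,.2,T[2],0)
    regrip()
    robot.servo_line((x,y,.085+GO),.2,down(psi)); regrip()
    robot.servo_line((x,y,.005+.0015+GO),.08); st("placed"); robot.gripper_open()
    robot.servo_line((x,y,.2),.15)
E
python3 - <<'E'
from h import *
remove(.6166,-.0004,2.9027)
print("top",tray(*snap("top","top1")))
E
```

```text
grasp t 18.8 p [ 0.6168 -0.0001  0.0801] F [-0.4426  1.2597 -0.1121] Tz 0.01 op 0.0156 gf 44.9
press t 19.4 p [ 0.6169 -0.0001  0.0739] F [-2.2882  2.3212  7.6696] Tz -0.06 op 0.0155 gf 44.9
turned t 21.2 p [ 0.6182 -0.0006  0.0744] F [-0.7631  0.8248  7.3666] Tz 0.04 op 0.0159 gf 44.9
lifted t 22.5 p [ 0.6162 -0.0004  0.1274] F [ 0.1638  0.3953 -2.2216] Tz 0.02 op 0.0156 gf 44.9
top (array([ 0.4739, -0.2056,  0.0225]), [151.60044860839844, 211.10784912109375])
```

```bash
sed -i 's/    robot.servo_line((x,y,.085+GO),.2,down(psi)); regrip()/    robot.servo_line((x,y,zt+GO),.2,down(psi)); regrip()/; s/def place(T,lx):/def place(T,lx,zt=.085):/' h.py
python3 - <<'E'
from h import *
place(np.array([.4765,-.2072,.025]),.05)
b=lookbar(.6243,.2875,"orange",.107)
if abs(b[0]-.6243)+abs(b[1]-.2875)<.005:
    remove(b[0],b[1],b[3])
    print("top",tray(*snap("top","top2")))
    st()
E
```

```text
placed t 25.4 p [ 0.527  -0.206   0.0601] F [-0.308   1.0183 -1.5577] Tz -0.06 op 0.0159 gf 44.9
bar orange [0.6242 0.2873 0.104  2.5922] 0.1894095293985981 2
grasp t 33.1 p [0.6244 0.2875 0.08  ] F [0.308  0.6431 0.148 ] Tz 0.07 op 0.0155 gf 45.0
press t 33.7 p [0.6245 0.2875 0.0744] F [-2.4716 -0.2812  7.1755] Tz 0.07 op 0.0156 gf 45.0
turned t 35.5 p [0.6256 0.2882 0.0749] F [-0.367   1.3517  5.7324] Tz 0.12 op 0.0158 gf 45.0
lifted t 36.8 p [0.6239 0.2871 0.1274] F [ 0.0334 -0.3228 -2.1454] Tz 0.04 op 0.0157 gf 45.0
top (array([ 0.4739, -0.2056,  0.0225]), [151.60044860839844, 211.1536102294922])
 t 36.8 p [0.6239 0.2871 0.1273] F [ 0.1567  0.584  -2.049 ] Tz 0.01 op 0.0157 gf 45.0
```

View pics/top2.png

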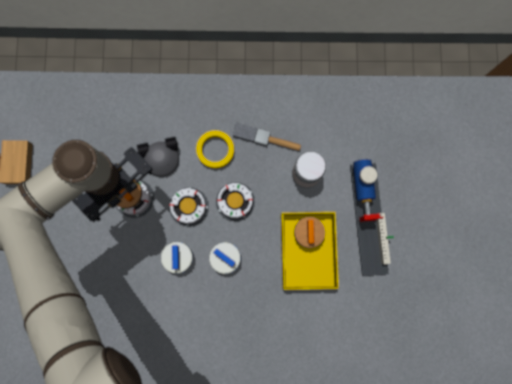

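```bash
python3 - <<'E'
from h import *
o=sensors.observe(); p=o["eef_pos"]
robot.servo_line((p[0],p[1],.115+GO),.1); 
place(np.array([.4765,-.2072,.025]),-.05,.115)
for b in bars(views(.475,-.2,z=.25),"orange",.085): print(*b)
pot(.6166,0)
f=lookbar(.456,.022,"blue",.08); g=lookbar(.456,.1565,"blue",.08)
st()
E
```

```text
Traceback (most recent call last):
  File "h.py", line 127, in place
    robot.servo_line((x,y,zt+GO),.2,down(psi)); regrip()
    ~~~~~~~~~~~~~~~~^^^^^^^^^^^^^^^^^^^^^^^^^^
host.IKError: the arm cannot follow that straight line within its joint ranges
```

```bash
sed -i 's/    robot.servo_line((x,y,zt+GO),.2,down(psi)); regrip()/    robot.move_to((x,y,zt+GO),down(psi)); regrip()/' h.py
python3 - <<'E'
from h import *
regrip()
T=np.array([.4765,-.2072,.025])
robot.move_to((.55,.05,.19),down(pick_psi(.43,-.21,.2,T[2],0))); st()
place(T,-.05,.1)
for b in bars(views(.475,-.2,z=.25),"orange",.085): print(*b)
pot(.6166,0)
f=lookbar(.456,.022,"blue",.08); g=lookbar(.456,.1565,"blue",.08)
st()
E
```

```text
t 40.8 p [0.5501 0.0501 0.19  ] F [-0.3527  0.0886 -2.3252] Tz 0.01 op 0.0156 gf 45.0
placed t 43.7 p [ 0.427  -0.2085  0.06  ] F [ 0.7258 -0.3987 -2.2048] Tz 0.03 op 0.0159 gf 45.0
[ 0.5268 -0.2078  0.0813 -3.1167] 0.23091037011437976 2
[ 0.4306 -0.2099  0.0814 -3.1165] 0.15383465648110056 2
pot [ 0.6165 -0.0007 -0.2375] z 0.03941624644156094 0.03938998235363526 dist 0.07781267444535163
bar blue [0.4558 0.0245 0.0748 0.9431] 0.33726960706535214 2
bar blue [ 0.4563  0.1557  0.0748 -3.0819] 0.42234005284681236 2
 t 53.2 p [0.3713 0.1253 0.2004] F [ 0.4935 -0.8559 -0.174 ] Tz 0.04 op 0.0871 gf 0.0
```

```bash
cat >> h.py <<'E'
def install(f,P):
    a=np.radians(75); psi1=pick_psi(P[0],P[1],.08,P[2]+a,-a-.06)
    # same physical grasp: bar is symmetric, any psi for the pick
    psi0=pick_psi(f[0],f[1],.08,f[3],0)
    grasp(f[0],f[1],psi0,.0005); st("grasp")
    robot.servo_line((f[0],f[1],.075+GO),.15); regrip()
    robot.move_to((P[0],P[1],.075+GO),down(psi1)); regrip(); st("above")
    robot.servo_line((P[0],P[1],.042+GO),.1); 
    robot.servo_line((P[0],P[1],.030+GO),.03); o=st("in")
    if o["force"][2]>9: print("!!! blocked"); return False
    press(P[0],P[1],.0185); regrip()
    turn(P[0],P[1],.0185+GO,psi1,psi1-a-.05); robot.sleep(.2); st("turned")
    robot.servo_line((P[0],P[1],.0265+GO),.03); st("up"); robot.gripper_open(); robot.servo_line((P[0],P[1],.2),.15); return True
E
python3 - <<'E'
from h import *
if install((.4558,.0245,0,.9431),(.6166,-.0005,-.2378)):
    lookbar(.6166,0,"blue",.107); lookbar(.4563,.156,"blue",.08); pot(.6005,.1311); st()
E
```

```text
grasp t 57.1 p [0.4554 0.0244 0.0532] F [-0.5636  0.6685 -1.8498] Tz -0.03 op 0.0157 gf 44.9
above t 58.9 p [ 0.6159 -0.0002  0.1284] F [ 0.1029  0.3737 -2.8705] Tz -0.00 op 0.0155 gf 44.9
in t 59.9 p [ 0.6167 -0.0005  0.0832] F [-0.0461 -0.0088  0.1615] Tz -0.00 op 0.0158 gf 44.9
press t 60.6 p [ 0.6168 -0.0004  0.0729] F [-3.452   0.7321  8.1267] Tz -0.05 op 0.0156 gf 44.9
turned t 62.7 p [ 0.6183 -0.0003  0.0734] F [-0.4814  0.6264  7.5624] Tz -0.05 op 0.0157 gf 44.9
up t 63.1 p [ 0.6182 -0.0003  0.08  ] F [2.939  0.8658 1.0614] Tz 0.05 op 0.0158 gf 44.9
bar blue [ 0.6206 -0.0017  0.1028  2.8474] 0.316611042749461 2
bar blue [ 0.4564  0.1558  0.0746 -3.0803] 0.3620616078821616 2
pot [0.6004 0.1311 0.7655] z 0.03919909907828602 0.03870361886445958 dist 0.07786071062280077
 t 71.3 p [0.515  0.101  0.2008] F [-0.8429 -0.1737  0.4771] Tz -0.03 op 0.0869 gf 0.0
```

```bash
python3 - <<'E'
from h import *
if install((.4564,.1558,0,-3.0803),(.6000,.1311,.765)):
    lookbar(.6005,.1311,"blue",.107); st()
    robot.move_to((.45,-.1,.35),down(0))
    robot.move_to((.42,-.37,.32),down(0)); c,im=snap("wrist","te0"); np.save("c0.npy",c,allow_pickle=True)
    robot.move_to((.48,-.37,.32),down(0)); c,im=snap("wrist","te1"); np.save("c1.npy",c,allow_pickle=True)
    st()
E
```

```text
grasp t 74.1 p [0.4562 0.1557 0.0533] F [-0.2843  0.2992 -1.0888] Tz 0.01 op 0.0157 gf 44.8
above t 76.0 p [0.5994 0.1315 0.1283] F [ 0.4984 -0.803  -0.9784] Tz -0.00 op 0.0156 gf 44.8
in t 77.1 p [0.6001 0.1311 0.0833] F [-0.7151  0.0679  1.5375] Tz -0.02 op 0.0159 gf 44.8
press t 77.8 p [0.6003 0.1312 0.0729] F [-2.9909  0.4804  8.5735] Tz 0.03 op 0.0158 gf 44.9
turned t 79.9 p [0.6003 0.132  0.073 ] F [-3.6852  1.62    9.2197] Tz 0.15 op 0.0157 gf 45.0
up t 80.3 p [0.6003 0.1319 0.08  ] F [-3.5995  4.961   5.3034] Tz 0.13 op 0.0158 gf 45.0
bar blue [ 0.6031  0.1312  0.1024 -2.4178] 0.2658025861199922 2
 t 85.0 p [0.5157 0.1008 0.2001] F [0.2522 0.6012 0.6065] Tz 0.04 op 0.0866 gf 0.0
 t 87.5 p [ 0.4808 -0.3687  0.32  ] F [-0.3678  0.7024  0.2592] Tz 0.01 op 0.0868 gf 0.0
```

View pics/te0.png

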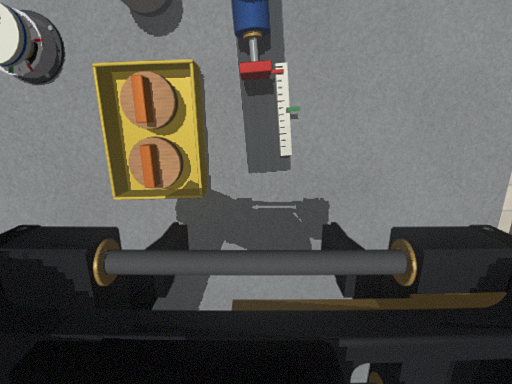

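```bash
python3 - <<'E'
from h import *
V=views(.565,-.385,z=.2,ds=((0,.03),(0,-.03),(-.04,0)))
for i,(c,im) in enumerate(V):
    cv2.imwrite(f"pics/q{i}.png",im)
    print([(b[0],b[1],plane(c,b[1],.0415)[0][:2]) for b in blobs(im,'green',10)])
    h=cv2.cvtColor(im,cv2.COLOR_BGR2HSV); m=((h[...,0]<4)|(h[...,0]>174))&(h[...,1]>150)&(h[...,2]>60)
    n,l,s,ce=cv2.connectedComponentsWithStats(m.astype(np.uint8)); print("red",[(s[k],ce[k]) for k in range(1,n) if s[k,4]>30])
import pickle; pickle.dump([v[0] for v in V],open("q.pkl","wb")); st()
im=V[1][1]; cv2.imwrite("pics/q1c.png",cv2.resize(im[20:220,160:420],None,fx=3,fy=3,interpolation=2))
E
```

```text
[(np.int32(76), array([315.75  , 156.8289]), array([ 0.5151, -0.4307]))]
red [(array([247, 101,  57,  18, 676], dtype=int32), array([270.5503, 109.1982]))]
[(np.int32(82), array([263.4146, 157.378 ]), array([ 0.5147, -0.4298]))]
red [(array([183, 101,  46,  18, 628], dtype=int32), array([205.7245, 110.1003])), (array([232, 108,  18,   5,  70], dtype=int32), array([239.9714, 109.5286]))]
[(np.int32(74), array([293.2027, 121.4189]), array([ 0.5151, -0.4304]))]
red [(array([217,  55,  63,  19, 783], dtype=int32), array([242.6194,  64.5211]))]
 t 88.9 p [ 0.4405 -0.3845  0.2018] F [0.1333 0.344  0.7479] Tz -0.06 op 0.0871 gf 0.0
```

View pics/q1c.png

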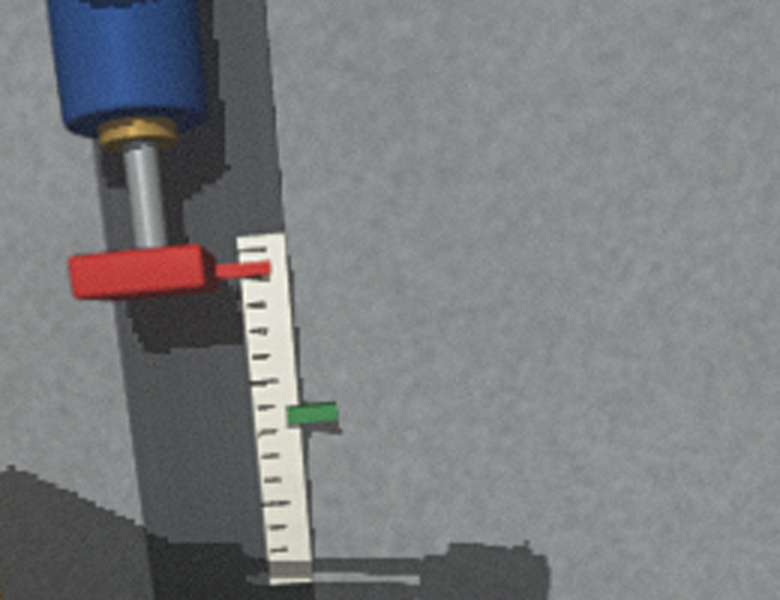

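```bash
python3 - <<'E'
from h import *
import pickle
C=pickle.load(open("q.pkl","rb"))
G=[(315.75,156.83),(263.41,157.38),(293.20,121.42)]
print("marker tri",tri(list(zip(C,G))))
for i,c in enumerate(C):
    im=cv2.imread(f"pics/q{i}.png"); h=cv2.cvtColor(im,cv2.COLOR_BGR2HSV)
    w=((h[...,1]<40)&(h[...,2]>185)).astype(np.uint8); n,l,s,ce=cv2.connectedComponentsWithStats(w)
    k=1+np.argmax(s[1:,4]); ys,xs=np.nonzero(l==k); P=plane(c,np.c_[xs,ys],.038)[:,:2]
    r=cv2.minAreaRect(P.astype(np.float32)*1000); a,b=pca(c,l==k,.038); print("ruler",r,a,b)
    m=((h[...,0]<4)|(h[...,0]>174))&(h[...,1]>150)&(h[...,2]>60)
    ys,xs=np.nonzero(m); 
    # top face: brightness split
    v=h[...,2][ys,xs]; print("V hist",np.histogram(v,8))
    P=plane(c,np.c_[xs,ys],.0415)[:,:2]; j=np.argsort(P[:,1])[:12]; print("pointer tip",P[j].mean(0))
    t=plane(c,np.c_[xs,ys],.092)[:,:2]; tb=t[(v>np.percentile(v,50)-30)]; print("paddle top",cv2.minAreaRect(tb.astype(np.float32)*1000))
E
```

```text
marker tri (array([ 0.5153, -0.4298,  0.0452]), np.float64(0.000306827163878924))
ruler ((517.2648315429688, -416.1666259765625), (130.70608520507812, 17.885498046875), 4.954636096954346) [ 0.5187 -0.4164] -3.0626381074898337
V hist (array([  5,   6,  10,  17,  33,  50, 190, 365]), array([ 83.   ,  98.125, 113.25 , 128.375, 143.5  , 158.625, 173.75 ,
       188.875, 204.   ]))
pointer tip [ 0.5701 -0.4114]
paddle top ((567.6773071289062, -377.26776123046875), (12.013503074645996, 53.781211853027344), 4.654139518737793)
ruler ((517.1237182617188, -415.5323181152344), (129.66998291015625, 17.49866485595703), 4.872092247009277) [ 0.5189 -0.4159] -3.05956945815215
V hist (array([  5,   9,  11,  15,  29,  48, 142, 439]), array([ 69.,  86., 103., 120., 137., 154., 171., 188., 205.]))
pointer tip [ 0.5698 -0.4114]
paddle top ((567.7692260742188, -382.2589416503906), (11.7283296585083, 63.11221694946289), 4.88938045501709)
ruler ((512.606201171875, -416.37921142578125), (139.15647888183594, 17.998064041137695), 4.751281261444092) [ 0.5137 -0.4168] -3.0634460855716115
V hist (array([  9,   6,  18,  19,  27,  55,  51, 605]), array([ 63.  ,  81.25,  99.5 , 117.75, 136.  , 154.25, 172.5 , 190.75,
       209.  ]))
pointer tip [ 0.5702 -0.4117]
paddle top ((566.7505493164062, -379.91192626953125), (57.6530647277832, 15.275496482849121), 87.68425750732422)
```

```bash
cat > pull.py <<'E'
from h import *
a=.0845; X=np.array([np.cos(a),np.sin(a)]); P0=np.array([.5669,-.3716]); Z=.06
def at(d,z=Z): return (*(P0-d*X),z)
E
python3 - <<'E'
from pull import *
psi=pick_psi(*at(.03,.15),a+np.pi/2,0); print(psi)
robot.move_to(at(.015,.2),down(psi)); robot.gripper_open()
robot.servo_line(at(.015),.1); st()
robot.grab(35); st("grip")
robot.servo_line(at(.0563),.03); robot.sleep(.2); o=st("pull")
print("d",-(o["eef_pos"][:2]-P0)@X)
snap("wrist","pw"); snap("side","ps"); snap("top","pt")
im=cv2.imread("pics/ps.png"); b=cv2.imread("pics/pw.png")
cv2.imwrite("pics/pc.png",np.vstack([cv2.resize(im[80:150,190:330],(800,400),interpolation=2),cv2.resize(b[:200],(512,200))[:,:512] if 0 else cv2.copyMakeBorder(b[:200],0,0,0,288,0)]))
E
```

```text
-1.4862963267948965
 t 92.1 p [ 0.5525 -0.3731  0.0608] F [-0.861  -0.6235 -0.2971] Tz -0.01 op 0.0872 gf 0.0
grip t 93.3 p [ 0.5525 -0.3729  0.06  ] F [ 4.137   1.0632 -2.7486] Tz 0.04 op 0.0138 gf 35.0
pull t 95.0 p [ 0.5122 -0.3763  0.06  ] F [ 8.4046  0.6758 -4.5925] Tz 0.04 op 0.0139 gf 35.0
d 0.054859932209029266
```

View pics/pc.png

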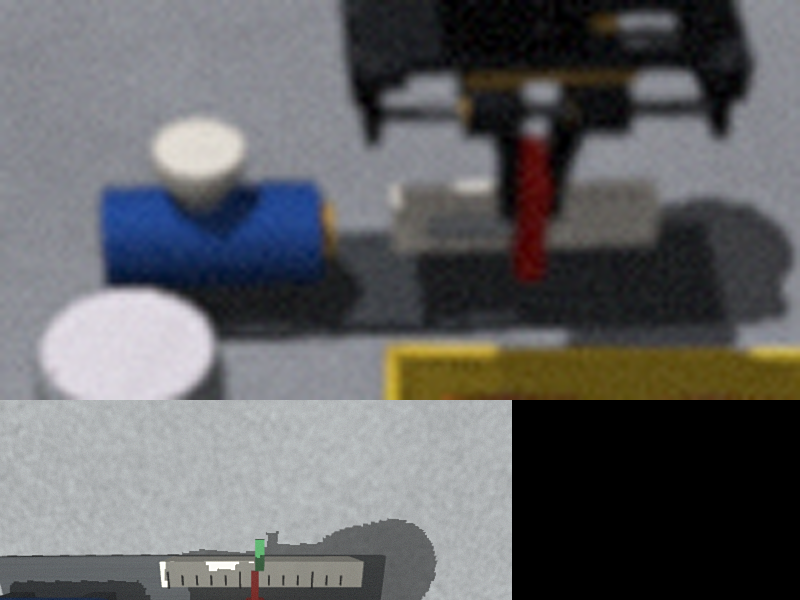

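```bash
cat >> pull.py <<'E'
def gap():
    c,im=snap("wrist"); h=cv2.cvtColor(im,cv2.COLOR_BGR2HSV)
    g=[b for b in blobs(im,'green',10)][0][1]
    m=((h[...,0]<6)|(h[...,0]>174))&(h[...,1]>120)&(h[...,2]>50); m[:, :200]=0; m[:,320:]=0; m[:150]=0
    ys,xs=np.nonzero(m); y0=ys.min(); k=(ys<y0+10); r=np.array([xs[k].mean(),ys[k].mean()])
    A=plane(c,g,.0435)[0][:2]; B=plane(c,r,.0415)[0][:2]; print("px",g,r,"w",A,B); return float((B-A)@X)
E
python3 - <<'E'
from pull import *
g=gap(); print("gap",g); o=sensors.observe(); d=.0563
if abs(g)<.008:
    robot.servo_line(at(d+g),.01); robot.sleep(.3); print(gap()); st()
E
```

```text
px [259.1399 148.3636] [254.4068 175.7288] w [ 0.5155 -0.4342] [ 0.5171 -0.4155]
gap 0.003078619518229203
px [254.8232 149.    ] [254.1967 176.0656] w [ 0.5154 -0.4338] [ 0.5143 -0.4155]
0.00041676776427002245
 t 96.0 p [ 0.5093 -0.3766  0.06  ] F [ 7.5877  0.6977 -4.8692] Tz 0.03 op 0.0136 gf 35.0
```

Aligned within half a millimetre; hold, verify, let go, and recheck everything.

```bash
python3 - <<'E'
from pull import *
robot.sleep(2.5); print(gap()); st()
robot.servo_line(at(.015),.03); robot.gripper_open(); st("open")
robot.servo_line(at(.015,.2),.1)
for b in bars(views(.475,-.2,z=.25),"orange",.085): print(*b)
for b in bars(views(.61,.065,z=.25),"blue",.107): print(*b)
robot.move_to((.42,-.37,.32),down(0)); c,im=snap("wrist","end")
robot.move_to((.4,.45,.3),down(0)); snap("top","topend"); st()
cv2.imwrite("pics/e.png",np.vstack([im[:225],cv2.imread("pics/topend.png")[60:310]]))
E
```

```text
px [254.7927 148.9146] [254.1818 175.6818] w [ 0.5154 -0.4338] [ 0.5143 -0.4158]
0.00040693628594117026
 t 98.5 p [ 0.5093 -0.3766  0.06  ] F [ 8.4651  1.0299 -4.2519] Tz 0.05 op 0.0138 gf 35.0
open t 101.5 p [ 0.552  -0.3729  0.06  ] F [-0.5649 -0.8865  0.1265] Tz 0.04 op 0.0869 gf 0.0
[ 0.5266 -0.208   0.0829 -3.1167] 0.2589355253264493 2
[ 0.4307 -0.21    0.0828 -3.1132] 0.21489137115922055 2
[ 0.6205 -0.0016  0.1036  2.8453] 0.4066312215410547 2
[ 0.6033  0.1309  0.1045 -2.4221] 0.3515567118642475 2
 t 110.9 p [0.4006 0.4494 0.3001] F [-0.2201  0.2721 -0.229 ] Tz 0.04 op 0.0873 gf 0.0
```

View pics/e.png

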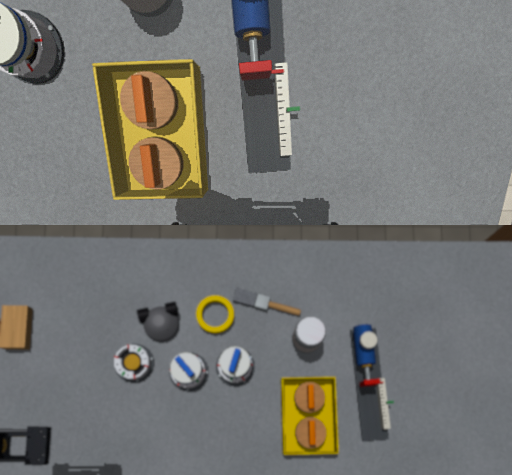

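The picture shows both spent cartridges in the tray, two fresh ones locked in their pots, no other fresh one on the bench, and the paddle back at its home pixel (256, 70).

```bash
python3 -c "
from h import *
print(workorder.finish_job())"
```

```text
the job is handed in; nothing more can be done
None
```

Job handed in at about 111 s of 210 s: both spent cartridges lie side by side in the waste tray, both fresh cartridges on the bench are locked in pots (one about 4 mm off its pot's axis, limit 7 mm), and the leak test was held about 0.4 mm from the marker for over 2.5 s before the plunger went back home; the hand-in gave no verdict.

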